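Show where the stray paint pot belongs

ROBOT

A 7-joint arm with a two-finger parallel gripper is mounted at the origin on the work surface. World frame = base frame: x ahead of the robot, y to its left, z up, the work surface at z = 0. Lengths are in m, angles in rad, forces in N, time in s.
With the tool pointing down it reaches from about 0.425 to 0.875 m from the base axis. Payload 8.4 kg.
Tool frame: the origin (TCP) lies between the finger pads, 19 mm behind the fingertips; this is the grasp point; z points along the fingers, y is the direction in which the jaws open and shut (so a half turn about z gives the same grasp; the last joint's range is limited). The gripper opens to 87 mm and grips with 3 to 60 N. Pads are 19 mm wide; open, the fingers measure 117 mm over their backs; the gripper's body (75 mm by 190 mm) begins 51 mm behind the grasp point.
Start: joints at [-1.413, 0.333, 0.04, 1.465, -0.013, 1.343, -0.059], TCP at [0.165, 0.629, 0.241] pointing down, gripper open.
Joint ranges: [-2.58, 2.58], [-0.38, 2.09], [-1.3, 1.39], [0.25, 2.4], [-1.5, 4.64], [0.08, 2.09], [-2.65, 2.65]. Speed limits (rad/s): [2.22, 2.22, 2.79, 2.79, 3.14, 3.14, 3.14].

INTERFACE

Orientations are given as a unit quaternion [x, y, z, w].
In Python, from rig import ctrl gives the robot as it stands. Calls block until the motion is done:
- ctrl.move_ptp(position, orientation): joint-space move of the TCP to a pose.
- ctrl.move_linear(position, attitude=None, velocity=0.15, until_force=None): straight line of the TCP; attitude=None keeps the orientation; velocity is the mean speed in m/s. With until_force (N) it stops when the force on the tool has changed by that much, and returns True; else False.
- ctrl.movej(angles): joint-space move.
- ctrl.grip(opening, strength=None): finger opening in m; strength is the grip in N (None keeps the last); returns when the fingers have stopped.
- ctrl.hold(seconds).
- ctrl.solve_ik(position, orientation): joint angles nearest the present ones, or None.
- ctrl.capture(name): name is "scene" or "side" or "wrist"; returns the picture (480x640x3 uint8, red, green, blue); there is no depth.
- ctrl.camera_model(name): a dict with "K" (3x3 intrinsics, pixels), "xyz" and "rotation" of the camera in the world; the wrist camera has in their place "mount" (4x4, takes a point from camera to tool coordinates, whose origin is the TCP and whose axes are the flange's). Camera axes: x right, y down, z forward; pixel columns grow to the right and rows downward; lengths in m; the calibration is good to about 2 mm. A picture is of the moment at which its call begins: read the wrist's pose just before it. camera_model takes no time and is no camera call.
A pose or a line that the arm cannot do raises ctrl.PlanningError and nothing moves.
- ctrl.sign_off(): hands the job in, once; it reports no verdict.
Trained networks look in the newest picture that a camera, given by its name, has taken for a name from the list of things; names that differ only in an ending like _2 or _b are one class to them, and where a whole thing is asked for, a point or a joint stands for the part that bears it (a point fixed in the world has none). Each returns a list of dicts, best first, with "confidence" (0 to 1); they miss things now and then, are a little off and sometimes report something else, mostly with a low value. They report only what shows in the picture. A call takes as long as a camera call. They do not tell look-alikes from the thing itself.
- ctrl.spot_in(camera, name): "xyz" ([x, y, z] in m, in world coordinates, good to about 4 mm: the middle of the surface that is visible of it).
- ctrl.silhouettes(camera, name): "mask" (480x640 bool, what is visible of it).
Readings, each from a call of its own:
- ctrl.read_time_s(): time.
- ctrl.read_joint_pos(): joint angles.
- ctrl.read_qvel(): joint speeds.
- ctrl.read_effort(): joint torques, N m.
- ctrl.read_eef_pos(): TCP position.
- ctrl.read_eef_rot(): TCP orientation.
- ctrl.read_ft_force(): force on the tool from outside, world axes, zero at the start.
- ctrl.read_ft_torque(): the same for the moment, N m.
- ctrl.read_finger_gap(): finger opening in m.
Only numpy, scipy, OpenCV 4.12 (cv2) and the standard library are available. Lean on these libraries where they do the work, as an engineer would, in place of code of your own. Each camera call takes 0.05 s, during which the arm holds its last target. There are 200 camera calls.

TASK

Show the craft class where the stray paint pot belongs: press the plunger of the desk bell down and let it come up again, then point straight down at the middle of the lid of the short, wide paint pot that stands outside the wooden box, with the fingertips a few centimetres above it for about two seconds. Then point straight down in the same way at the middle of the box's one empty pocket, with the fingertips level with the tops of the pots or a few centimetres above them, stay there for about two seconds and finish still pointing at it. Only show: do not touch, move or lift the pots, bottles, tape, pen or box.

Things in the scene. Friction and masses are not known exactly. Their poses are not given: they have to be found in the camera images.
- bell (a joint): plunger of the desk bell: 0 when up, grows to 0.005 m when pressed fully down. Sprung, it returns by itself; about 1 N starts it, 4 N takes it fully down. It rings beyond 0.003 m
- bell_top (a point): centre of the top face of the bell's plunger, a flat steel disc 24 mm across, 60 mm above the table when up. The bell is a steel dome 86 mm across on a black foot, fixed to the table. Either it or the box is on the robot's left, the other on its right
- stray_jar: the stray paint pot: like those in the box (white plastic, black lid, 54 mm across, 50 mm tall) but standing loose and upright on the table outside it. Origin at the centre of its underside; z up
- stray_lid (a point): centre of the top of the stray pot's lid, 50 mm above its underside; z up
- box: open plywood box, fixed to the table, 150 by 150 mm and 40 mm high, walls and floor 5 mm, a cross of 5 mm dividers making four equal pockets about 67 mm square, centres 36 mm from the middle of the box along its x and y. Pots stand in three of them, their lids 55 mm above the table. Origin at the centre of the underside
- pad: thin round cork pad, 50 mm across, lying on the floor of the empty pocket, at its middle; origin at the centre of its underside, 5 mm above the table, z up. It has its place in any of the four pockets
- jar_a: lidded paint pot, white plastic, black lid, 54 mm across, 50 mm tall, upright; origin at the centre of its underside. It stands in a pocket of the box; leave it alone
- jar_b: lidded paint pot, white plastic, black lid, 54 mm across, 50 mm tall, upright; origin at the centre of its underside. It stands in a pocket of the box; leave it alone
- jar_c: lidded paint pot, white plastic, black lid, 54 mm across, 50 mm tall, upright; origin at the centre of its underside. It stands in a pocket of the box; leave it alone
- bottle_a: tall slim paint bottle, white plastic, black cap, 38 mm across, 105 mm tall, upright on the table near the stray pot; origin at the centre of its underside. Leave it alone
- bottle_b: tall slim paint bottle, white plastic, black cap, 38 mm across, 105 mm tall, upright on the table near the stray pot; origin at the centre of its underside. Leave it alone
- tape: roll of paper tape lying flat, 72 mm outside, 50 mm inside, 24 mm high; origin at the centre of its underside. Leave it alone
- pen: felt pen lying on the table, 130 mm long, 14 mm thick, beyond the bottles as the robot sees them; origin at mid-length on its underside, x along it. Leave it alone
Mind the look-alikes: they are no part of the job. What is shaped like the stray_jar but blue, orange or yellow is not meant.

How it is judged:
On the way, in this order (a step that is already met when the one before it is completed fails the run):
1. the bell's plunger is pressed more than 3 mm down (value of joint bell above 0.003 m), for 0.02 s.
2. with the bell let go, the tool points down at the stray pot for 1.8 s: tool point within 22 mm of the lid's middle sideways and at most 80 mm above it, tool within about 30 degrees of straight down (horizontal distance between the grasp point and stray_lid below 0.022 m and z of the grasp point in the frame of stray_lid between 0 and 0.08 m and angle between the grasp point's own z axis and vertical above 2.6 rad and value of joint bell below 0.001 m), for 1.8 s.
3. the tool points down at the empty pocket for 1.8 s: tool point within 25 mm of the pocket's middle sideways and at most 140 mm above its floor, tool within about 30 degrees of straight down (horizontal distance between the grasp point and pad below 0.025 m and z of the grasp point in the frame of pad between 0 and 0.14 m and angle between the grasp point's own z axis and vertical above 2.6 rad), for 1.8 s.
At the end, for the whole second after the job is handed in: The tool still points down at the empty pocket (tool point within 25 mm of its middle sideways, at most 140 mm above its floor, within about 30 degrees of straight down), the bell's plunger is up, and every pot, bottle, the tape and the pen are within 10 mm of where they were (all of step 3 and value of joint bell below 0.001 m and angle between stray_jar's own z axis and vertical below 0.1 rad and distance of each of stray_jar, jar_a, jar_b, jar_c, bottle_a, bottle_b, tape, pen from where it was at the start of the episode below 0.01 m); the robot touches nothing.
It fails at once if the robot touches a pot, bottle, the tape, the pen or the box (contact force between any of the arm, the fingers and stray_jar above 0.5 N or contact force between any of the arm, the fingers and box above 0.5 N or contact force between any of the arm, the fingers and jar_a above 0.5 N or contact force between any of the arm, the fingers and jar_b above 0.5 N or contact force between any of the arm, the fingers and jar_c above 0.5 N or contact force between any of the arm, the fingers and bottle_a above 0.5 N or contact force between any of the arm, the fingers and bottle_b above 0.5 N or contact force between any of the arm, the fingers and tape above 0.5 N or contact force between any of the arm, the fingers and pen above 0.5 N).
It fails at once if a pot, bottle, the tape or the pen is moved or lifted by more than 10 mm (distance of any of stray_jar, jar_a, jar_b, jar_c, bottle_a, bottle_b, tape, pen from where it was at the start of the episode above 0.01 m).
It also fails if it takes over 58 s, if anything falls off the work surface, if the arm or the gripper's body presses on something with over 40 N, if the wrist force passes 120 N, or if a joint passes its speed limit or range.

## Working session

There is one attempt and no reset: what is moved stays moved. The work goes in short steps, each a Python script; the robot and the scene stay as the last script left them, time stands still between calls to the robot, and variables do not carry over. Pictures are saved under pics/ and viewed, about 8 in all and at most 12, crops included, and the job is handed in when it is done.

```bash
mkdir -p pics; ls
python3 - <<'E'
from rig import ctrl
import cv2, numpy as np
for c in ("scene","side"):
    im=ctrl.capture(c); cv2.imwrite(f"pics/{c}0.png",im[:,:,::-1])
    m=ctrl.camera_model(c); print(c,np.round(m["xyz"],3),np.round(m["rotation"],2).tolist())
    for n in ("bell_top","bell","stray_jar","box","pad","bottle_a","tape","pen"):
        try: print(n,[(np.round(d["xyz"],3).tolist(),round(d["confidence"],2)) for d in ctrl.spot_in(c,n)])
        except Exception as e: print(n,e)
print(ctrl.read_time_s(),ctrl.read_eef_rot())
E
```

```text
pics
scene [ 1.2   -0.398  1.069] [0.83, 0.46, -0.16, -0.28]
bell_top [([0.481, 0.255, 0.028], 0.66), ([0.498, -0.322, 0.057], 0.54)]
bell []
stray_jar [([0.6, -0.172, 0.052], 0.98), ([0.739, -0.064, 0.05], 0.82), ([0.504, -0.18, 0.049], 0.75), ([0.608, -0.065, 0.048], 0.72), ([0.689, -0.137, 0.049], 0.57), ([0.707, 0.011, 0.015], 0.54)]
box [([0.479, 0.251, 0.029], 0.81)]
pad [([0.485, 0.23, 0.011], 0.52)]
bottle_a [([0.505, -0.086, 0.06], 0.86), ([0.475, 0.042, 0.061], 0.71), ([0.432, 0.247, 0.052], 0.61)]
tape [([0.634, 0.08, 0.022], 0.87), ([0.483, 0.257, 0.026], 0.64), ([0.43, 0.245, 0.051], 0.28)]
pen [([0.71, 0.008, 0.015], 0.62)]
side [0.519 0.895 0.617] [-0.03, 0.87, -0.49, 0.01]
bell_top []
bell [([0.492, -0.316, 0.056], 0.4)]
stray_jar [([0.724, -0.04, 0.035], 0.84), ([0.596, -0.037, 0.036], 0.82), ([0.589, -0.145, 0.036], 0.69), ([0.676, -0.11, 0.033], 0.57), ([0.483, -0.166, 0.043], 0.54)]
box [([0.473, 0.301, 0.024], 0.69), ([0.504, -0.067, 0.052], 0.45)]
pad [([0.486, 0.217, 0.007], 0.57)]
bottle_a [([0.5, -0.07, 0.051], 0.87), ([0.47, 0.063, 0.056], 0.81)]
tape [([0.629, 0.099, 0.019], 0.81)]
pen [([0.707, 0.019, 0.01], 0.91)]
0.9 [ 1.28056093e-01  9.91766927e-01 -3.80281370e-06 -8.54799952e-06]
```

View pics/scene0.png

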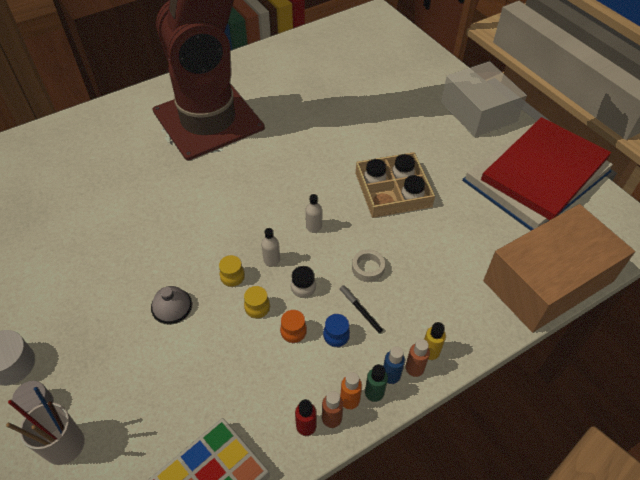

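View pics/side0.png

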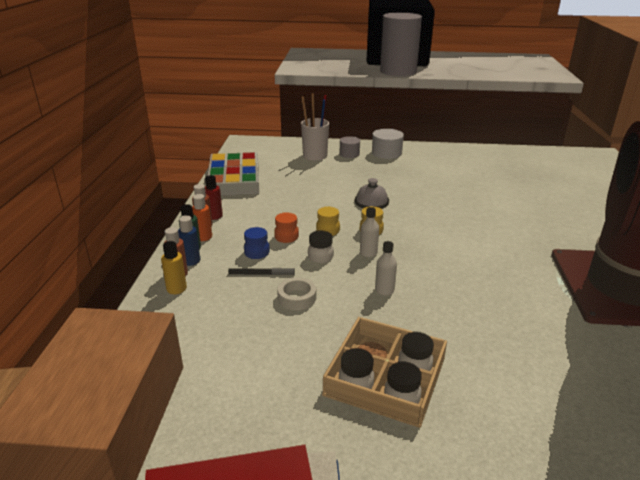

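Pots in the scene view: white with a black lid at (303,281), orange (293,325), blue (337,330), yellow (232,270) and (257,302). Three more stand in the box. The white pot with the black lid is the stray one. The bell is at (170,303), and the empty pocket with the cork pad is at (384,196). I'll back-project these and check the overlay in one crop.

```bash
cat > h.py <<'E'
import numpy as np, cv2
from rig import ctrl
def pix(c,P):
    m=ctrl.camera_model(c); R=np.array(m["rotation"]).reshape(3,3)
    q=(np.atleast_2d(P)-m["xyz"])@R@np.array(m["K"]).T
    return q[:,:2]/q[:,2:]
def ray(c,uv,z):
    m=ctrl.camera_model(c); R=np.array(m["rotation"]).reshape(3,3)
    d=R@np.linalg.solve(np.array(m["K"]),[*uv,1]); o=np.array(m["xyz"]); return o+d*(z-o[2])/d[2]
def ring(p,r): t=np.linspace(0,2*np.pi,60); return np.array(p)+r*np.c_[np.cos(t),np.sin(t),0*t]
E
python3 - <<'E'
from h import *
def crop(im,uv,c,rings,s=5,w=40):
    u0,v0=(np.array(uv)-w).astype(int)
    k=cv2.resize(im[v0:v0+2*w,u0:u0+2*w],None,fx=s,fy=s,interpolation=cv2.INTER_CUBIC)
    for p,r in rings:
        q=((pix(c,ring(p,r))-[u0,v0]+.5)*s).astype(int); cv2.polylines(k,[q],True,(0,255,0),1)
    return k
# initial from spots; refine the dark lid by fitting ring: maximise dark fraction inside minus border
out=[]
res={}
for c in("scene","side"):
    im=cv2.imread(f"pics/{c}0.png"); g=cv2.GaussianBlur(im,(3,3),0).max(2).astype(float)
    def fit(p0,r,z):
        best=None
        for dx in np.arange(-.024,.0241,.002):
            for dy in np.arange(-.024,.0241,.002):
                p=[p0[0]+dx,p0[1]+dy,z]
                a=np.vstack([ring(p,r*f) for f in(.3,.6,.88)]);b=ring(p,r*1.15)
                ga,gb=[cv2.remap(g.astype(np.float32),*[x.astype(np.float32) for x in pix(c,q).T[:,:,None]],cv2.INTER_LINEAR).mean() for q in(a,b)]
                if best is None or ga-gb<best[0]: best=(ga-gb,p)
        return np.round(best[1],4)
    lid=fit([.606,-.06],.027,.05)
    # box: mask of jars lids: predicted
    lids=[fit(ray(c,uv,.055)[:2],.027,.055) for uv in ({"scene":[(376,168),(404,161),(414,185)],"side":[(417,344),(357,362),(404,378)]}[c])]
    padr=ray(c,{"scene":(384,197),"side":(374,352)}[c],.006)
    bell=ray(c,{"scene":(168,292),"side":(372.5,182)}[c],.06)
    print(c,"lid",lid,"boxlids",lids,"pad",padr.round(3),"bell",bell.round(3))
    row=np.hstack([crop(im,pix(c,lid)[0],c,[(lid,.027)],4,32),crop(im,pix(c,bell)[0],c,[(bell,.012),([*bell[:2],0.005],.043)],4,32),
      crop(im,pix(c,lids[0])[0]+[10,10],c,[(l,.027) for l in lids]+[(padr,.025)],4,32)]); out.append(row)
cv2.imwrite("pics/crop1.png",np.vstack(out))
E
```

```text
Traceback (most recent call last):
  File "h.py", line 4, in pix
    m=ctrl.camera_model(c); R=np.array(m["rotation"]).reshape(3,3)
                              ~~~~~~~~~~~~~~~~~~~~~~~~~~~~~~~^^^^^
ValueError: cannot reshape array of size 4 into shape (3,3)
```

Rotation is a quaternion, so I'll fix the helper.

```bash
sed -i 's/R=np.array(m\["rotation"\]).reshape(3,3)/R=Rotation.from_quat(m["rotation"]).as_matrix()/; 1a from scipy.spatial.transform import Rotation' h.py
cat > fit.py <<'E'
from h import *
def crop(im,uv,c,rings,s=4,w=32):
    u0,v0=(np.array(uv)-w).astype(int)
    k=cv2.resize(im[v0:v0+2*w,u0:u0+2*w],None,fx=s,fy=s,interpolation=cv2.INTER_CUBIC)
    for p,r in rings:
        q=((pix(c,ring(p,r))-[u0,v0]+.5)*s).astype(int); cv2.polylines(k,[q],True,(0,255,0),1)
    return k
out=[]
for c in("scene","side"):
    im=cv2.imread(f"pics/{c}0.png"); g=cv2.GaussianBlur(im,(3,3),0).max(2).astype(np.float32)
    def fit(p0,r,z):
        best=None
        for dx in np.arange(-.016,.0161,.002):
            for dy in np.arange(-.016,.0161,.002):
                p=[p0[0]+dx,p0[1]+dy,z]
                a=np.vstack([ring(p,r*f) for f in(.3,.6,.88)]);b=ring(p,r*1.15)
                ga,gb=[cv2.remap(g,*[x.astype(np.float32).reshape(-1,1) for x in pix(c,q).T],cv2.INTER_LINEAR).mean() for q in(a,b)]
                if best is None or ga-gb<best[0]: best=(ga-gb,p)
        return np.round(best[1],4)
    lid=fit(ray(c,{"scene":(303,275),"side":(320,240)}[c],.05)[:2],.027,.05)
    lids=[fit(ray(c,uv,.055)[:2],.027,.055) for uv in ({"scene":[(376,168),(404,161),(414,185)],"side":[(417,344),(357,362),(404,378)]}[c])]
    padr=ray(c,{"scene":(384,197),"side":(374,352)}[c],.006)
    bell=ray(c,{"scene":(168,292),"side":(372.5,182)}[c],.06)
    print(c,"lid",lid,"boxlids",lids,"pad",padr.round(3),"bell",bell.round(3))
    out.append(np.hstack([crop(im,pix(c,lid)[0],c,[(lid,.027)]),crop(im,pix(c,bell)[0],c,[(bell,.012),([*bell[:2],0.005],.043)]),
      crop(im,np.mean(pix(c,np.array(lids)),0),c,[(l,.027) for l in lids]+[(padr,.025)],3,43)[:256,:256]]))
cv2.imwrite("pics/crop1.png",np.vstack(out))
E
python3 fit.py
```

```text
scene lid [ 0.6041 -0.0603  0.05  ] boxlids [array([0.4291, 0.2475, 0.055 ]), array([0.4514, 0.3161, 0.055 ]), array([0.5203, 0.2908, 0.055 ])] pad [0.483 0.237 0.006] bell [ 0.499 -0.315  0.06 ]Traceback (most recent call last):
  File "fit.py", line 21, in <module>
    lids=[fit(ray(c,uv,.055)[:2],.027,.055) for uv in ({"scene":[(376,168),(404,161),(414,185)],"side":[(417,344),(357,362),(404,378)]}[c])]
          ~~~^^^^^^^^^^^^^^^^^^^^^^^^^^^^^^
  File "fit.py", line 17, in fit
    ga,gb=[cv2.remap(g,*[x.astype(np.float32).reshape(-1,1) for x in pix(c,q).T],cv2.INTER_LINEAR).mean() for q in(a,b)]
                                                                     ~~~^^^^^
  File "h.py", line 5, in pix
    m=ctrl.camera_model(c); R=Rotation.from_quat(m["rotation"]).as_matrix()
ValueError: time passes only in moves, steps and waits
```

```bash
sed -i 's/m=ctrl.camera_model(c)/m=cam(c)/; 2a from functools import lru_cache\n@lru_cache\ndef cam(c): return ctrl.camera_model(c)' h.py; python3 fit.py; python3 -c "
from rig import ctrl
print(ctrl.read_time_s())"
```

```text
scene lid [ 0.6041 -0.0603  0.05  ] boxlids [array([0.4291, 0.2475, 0.055 ]), array([0.4514, 0.3161, 0.055 ]), array([0.5203, 0.2908, 0.055 ])] pad [0.483 0.237 0.006] bell [ 0.499 -0.315  0.06 ]
side lid [ 0.5965 -0.0517  0.05  ] boxlids [array([0.4237, 0.2572, 0.055 ]), array([0.5153, 0.3053, 0.055 ]), array([0.4486, 0.3277, 0.055 ])] pad [0.486 0.229 0.006] bell [ 0.493 -0.301  0.06 ]
0.9
```

View pics/crop1.png

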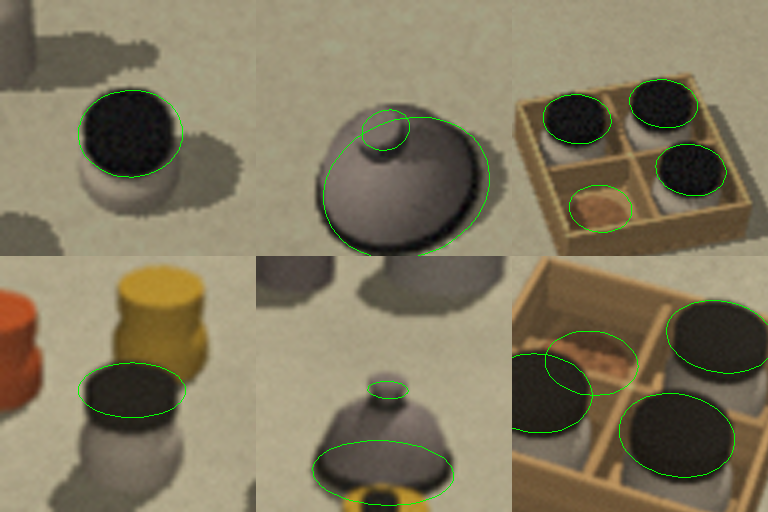

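Crop check: the ring on the black-lidded white pot fits in the scene view. The side view pulls it slightly toward the camera because the dark lid side shows. The three box lids give the pocket by completing the square, about (0.495, 0.224). The bell is about (0.497, -0.316). Next I close the gripper, go above the bell and check with the wrist camera.

```bash
cat >> h.py <<'E'
def wcam():
    p=np.array(ctrl.read_eef_pos()); R=Rotation.from_quat(ctrl.read_eef_rot()).as_matrix()
    m=ctrl.camera_model("wrist"); T=np.eye(4);T[:3,:3]=R;T[:3,3]=p
    return T@np.array(m["mount"]), np.array(m["K"])
def wshot(name,rings):
    T,K=wcam(); im=ctrl.capture("wrist")[:,:,::-1].copy()
    for p,r in rings:
        q=(np.linalg.inv(T)@np.c_[ring(p,r),np.ones(60)].T)[:3]; q=(K@q); q=(q[:2]/q[2]).T
        print(p,q.mean(0).round(0))
        cv2.polylines(im,[q.astype(int)],True,(0,255,0),1)
    cv2.imwrite(f"pics/{name}.png",im); np.savez(f"{name}.npz",T=T,K=K)
def wray(name,uv,z):
    f=np.load(f"{name}.npz"); T=f["T"]; d=T[:3,:3]@np.linalg.solve(f["K"],[*uv,1]); o=T[:3,3]; return o+d*(z-o[2])/d[2]
Q=[0.,1.,0.,0.]
E
python3 - <<'E'
from h import *
ctrl.grip(0.0)
ctrl.move_ptp([.62,.1,.28],Q); print(np.round(ctrl.read_joint_pos(),2))
ctrl.move_ptp([.49,-.316,.24],Q); print(np.round(ctrl.read_joint_pos(),2),np.round(ctrl.read_eef_pos(),3),ctrl.read_time_s(),ctrl.read_ft_force())
wshot("w1",[([.497,-.316,.06],.012),([.497,-.316,.005],.043)])
print([(d["xyz"],d["confidence"]) for d in ctrl.spot_in("wrist","bell_top")])
E
```

```text
[-0.73  0.31  0.64  1.49 -0.18  1.41  1.49]
[-0.34  0.3   1.02  1.67 -0.26  1.32  2.3 ] [ 0.491 -0.315  0.24 ] 6.5083 [ 0.52492506  0.6373919  -0.91176295]
[0.497, -0.316, 0.06] [317. 222.]
[0.497, -0.316, 0.005] [317. 208.]
[([0.4927, -0.3196, 0.0616], 0.85)]
```

View pics/w1.png

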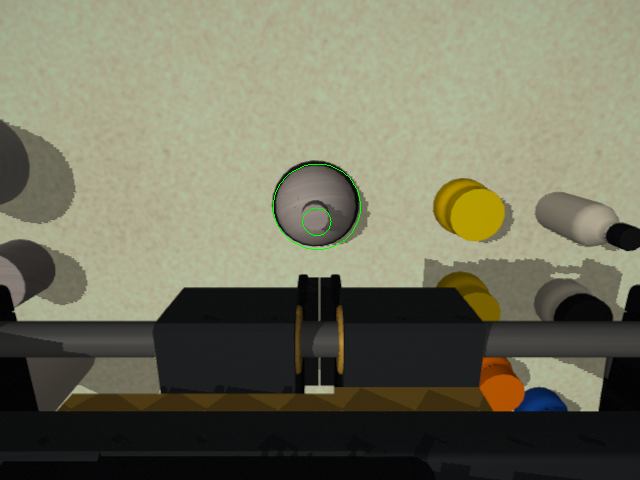

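The bell's plunger shows at about (316,216), 3–4 mm nearer the base than my ring, which agrees with the network. I'll press at (0.494, -0.318).

Run:
```python
from h import *
ctrl.move_linear([.494,-.318,.095],attitude=Q)
r=ctrl.move_linear([.494,-.318,.0735],velocity=.02,until_force=6)
print(r,ctrl.read_eef_pos(),ctrl.read_ft_force())
ctrl.hold(.15); print(ctrl.read_ft_force(), ctrl.read_eef_pos())
ctrl.move_linear([.494,-.318,.25]); print(ctrl.read_ft_force())
ctrl.move_ptp([.59,-.06,.24],Q)
print(ctrl.read_time_s())
wshot("w2",[([.602,-.060,.05],.025)])
print([(d["xyz"],d["confidence"]) for d in ctrl.spot_in("wrist","stray_lid")])
```

```text
True [ 0.49395915 -0.31794669  0.07423023] [-1.11959564  0.04659179  5.18076531]
[-1.37417641  0.97684688  5.8052846 ] [ 0.4939506  -0.31795908  0.07420721]
[ 0.55286168 -0.912498   -0.79933797]
11.2667
[0.602, -0.06, 0.05] [321. 226.]
[([0.5914, -0.1594, 0.0498], 0.86), ([0.591, -0.056, 0.0494], 0.74), ([0.66, -0.1244, 0.0256], 0.67), ([0.4924, -0.1695, 0.0516], 0.61)]
```

View pics/w2.png

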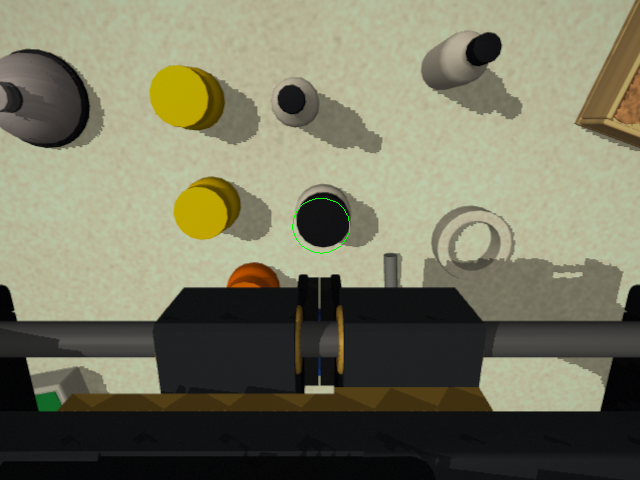

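Pressed: about 6.5 N at the tool, plunger roughly 4.8 mm down, and released. The black lid sits at (322,219), so the pot is at about (0.598, -0.060). I'll point there, then look over the pocket.

Run:
```python
from h import *
print("lid",wray("w2",(322,219),.05))
ctrl.move_linear([.598,-.060,.105],attitude=Q); ctrl.hold(2.3); print(ctrl.read_eef_pos(),ctrl.read_ft_force())
ctrl.move_linear([.598,-.060,.25])
ctrl.move_ptp([.485,.224,.25],Q); print(ctrl.read_time_s(),ctrl.read_eef_pos())
wshot("w3",[([.495,.224,.006],.025)])
print([(d["xyz"],d["confidence"]) for d in ctrl.spot_in("wrist","pad")])
```

```text
lid [ 0.59551475 -0.05931127  0.05      ]
[ 0.59801772 -0.06001884  0.10500466] [ 0.16839785 -0.57088028  0.26775357]
17.0 [0.48561458 0.22278771 0.25001285]
[0.495, 0.224, 0.006] [320. 210.]
[([0.4903, 0.2282, 0.0091], 0.96)]
```

View pics/w3.png

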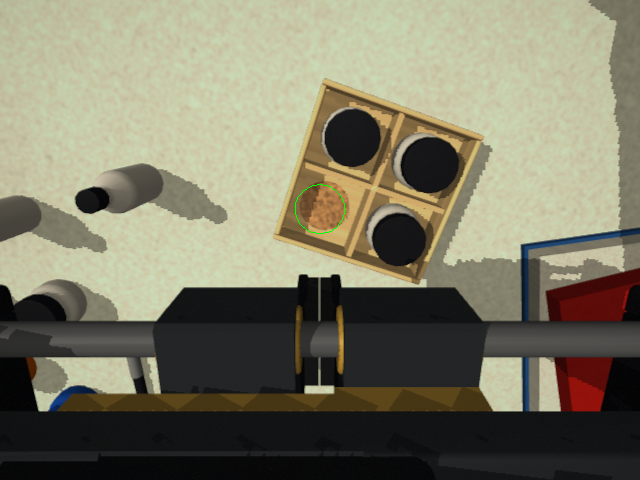

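The pad is centred at about (322,208), within 2–3 mm of the ring. I'll point there and stay.

Run:
```python
from h import *
print(wray("w3",(322,208),.008))
ctrl.move_linear([.493,.225,.105],attitude=Q); ctrl.hold(2.5)
print(ctrl.read_eef_pos(),ctrl.read_eef_rot(),ctrl.read_ft_force(),ctrl.read_time_s())
cv2.imwrite("pics/side1.png",ctrl.capture("side")[:,:,::-1])
```

```text
[0.49301498 0.2260392  0.008     ]
[0.49300169 0.22500756 0.10500797] [ 1.55928122e-05  1.00000000e+00  9.19190485e-06 -3.10869085e-06] [-0.98767569  0.37024033  0.19234403] 20.7167
```

View pics/side1.png

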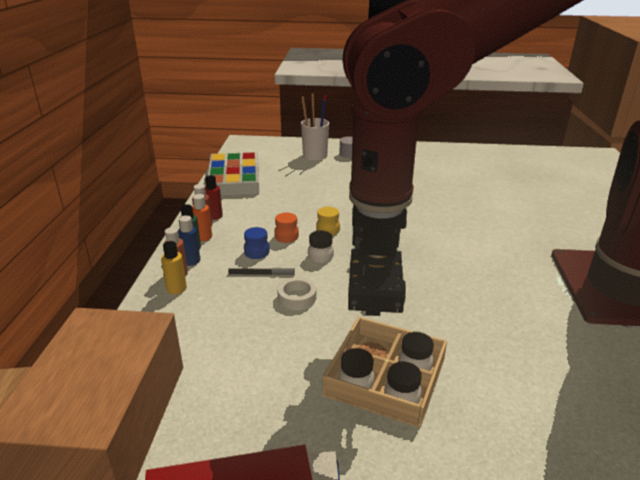

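The gripper hangs above the empty pocket, with its fingertips at (375,310) in the side view, clear of everything. The stray pot (320,247), pen and tape are where they were. Handing in.

```bash
python3 -c "
from rig import ctrl
ctrl.sign_off()"
```

```text
the job is handed in; nothing more can be done
```

The job is handed in; no verdict is reported, so what follows is from my own readings.

- **Bell:** I pressed it with the closed fingers to about 4.8 mm, judged from tool height, with about 6.5 N at the tool. The force returned to its resting level when I lifted off. The plunger itself was not read.
- **Stray pot:** I pointed straight down at the white, black-lidded pot at (0.598, -0.060) for 2.3 s, fingertips about 36 mm above the lid. The wrist-camera fix was 2.5 mm away. The network's fix was about 8 mm away, and both are inside the 22 mm limit.
- **Empty pocket:** I pointed straight down at (0.493, 0.225), fingertips about 3 cm above the pot tops, for 2.5 s and stayed there until hand-in. The wrist-camera fix agrees within about 1 mm and the network's within about 4 mm.

In the last side picture the stray pot, the pen, the tape and the pots in the box had not moved. The arm hid the bottles and the bell in that view. The tool force was about 1 N, the same as the resting bias, and the time used was about 21 s.

The first side-view fit of the stray lid came out about 1 cm different from the scene view, because the dark side of the lid skewed it. I used the scene view and corrected it with the wrist camera.

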